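# Seat a power module centred on the test pedestal

### The job

Set the power module down gently on the white platform of the test pedestal, and slide it along the platform until it pushes the red back pad in by about a millimetre. Then, keeping it against the back pad, slide it sideways until it pushes the red side pad in by about a millimetre too; never push either pad in by as much as two. Let go, leaving the module square and centred with no edge over the platform's rim, and leave the jar, reel and screwdriver where they are.

Things in the scene. Friction and masses are not known exactly. Their poses are not given: they have to be found in the camera images.
- heat_sink (a point): Middle of the heat sink of the loose power module, over the module's centre, 32 mm above its underside; z up. The module: a plate 90 mm (x) by 70 mm (y), 8 mm thick (aluminium, green circuit board on top), with a black finned heat sink at its middle, 56 mm (x) by 24 mm (y), to grip across the 24 mm: its sides reach from 8 to 56 mm above the underside, fin tops to 62 mm.
- module: The same power module; origin at the centre of its underside, same axes. Small parts on the board stand up to 3 mm above it. Mass about 0.35 kg, varying. It starts lying flat on the bench.
- platform_top (a point): Centre of the top face of the test pedestal's white platform, 40 mm above the bench. The platform is level, 106 mm (x) by 86 mm (y), 10 mm thick, on springs that give 1 mm per 10 N down: a centred module leaves 8 mm all round. x points to the back stop, y to the side stop, z up. With the module on it, heat_sink is about 32 mm above this point.
- pedestal: The whole fixed test pedestal with its two stops; origin at the centre of its underside, 40 mm below platform_top, same axes. Its dark base plate is 150 by 130 mm, 10 mm thick. The stops rise at most 7 mm above the platform, lower than the seated module's 8 mm plate, so fingers holding the heat sink pass over them.
- back_stop: Blue bracket at the platform's +x edge with a red sprung pad, 50 mm wide in y, 2 to 7 mm above the platform. Origin: mean place of the pad face, 45 mm from the platform's centre, at bench height; own x points away from the platform. A set screw puts the real face up to 4 mm nearer or farther: not measured, it must be felt. The pad is stiff: it gives 1 mm per 7 N, 4 mm at most.
- side_stop: The same kind of stop at the platform's +y edge: pad 50 mm wide along the pedestal's x; origin (mean place of the pad face) 35 mm from the platform's centre, at bench height; own x points away from the platform (the pedestal's +y). Likewise the real face is up to 4 mm nearer or farther, unmeasured, and it has the same stiffness.
- flux: Bystander: flux jar with red cap, diameter 44 mm, 75 mm tall, standing; origin at the centre of its underside.
- reel: Bystander: blue component reel lying flat, diameter 72 mm, 12 mm thick; origin at the centre of its underside.
- driver: Bystander: orange screwdriver, 170 mm long, lying on the bench along its x (handle to -x).
Not all that is in view belongs to the job. Leave any orange look-alike of the module alone.

How it is judged:
By the outcome, as a careful person would: the job done as asked, in the order asked, and still so for the second after the job is handed in, with the robot touching nothing.
It also fails if it takes over 67 s, if anything falls off the work surface, if the arm or the gripper's body presses on something with over 40 N, if the wrist force passes 120 N, or if a joint passes its speed limit or range.

### The arm

A 6-joint arm with a two-finger parallel gripper is mounted at the origin on the work surface. World frame = base frame: x ahead of the robot, y to its left, z up, the work surface at z = 0. Lengths are in m, angles in rad, forces in N, time in s.
With the tool pointing down it reaches from about 0.3 to 0.775 m from the base axis. Payload 14.6 kg.
Tool frame: the origin (TCP) lies on the mounting face of the last link; the fingertips stand 199 mm ahead of it and the grasp point (between the pads) lies 180 mm ahead of it; z points along the fingers, y is the direction in which the jaws open and shut (so a half turn about z gives the same grasp; the last joint's range is limited). The gripper opens to 94 mm and grips with 3 to 60 N. Pads are 16 mm wide; open, the fingers measure 119 mm over their backs; the gripper's body (75 mm by 177 mm) begins 78 mm behind the grasp point.
Start: joints at [-1.358, 0.3, 1.521, -0, 1.321, -0.067], TCP at [0.152, -0.529, 0.405] pointing down, gripper open.
Joint ranges: [-3.03, 3.03], [-0.79, 2.21], [0.23, 2.52], [-1.04, 4.18], [0, 3.07], [-2.55, 2.55]. Speed limits (rad/s): [2.22, 2.22, 2.57, 3.14, 3.14, 3.14].

### API

Orientations are given as [roll, pitch, yaw] about the fixed x, y, z axes, in that order (R = Rz(yaw) Ry(pitch) Rx(roll)).
In Python, from station import sensors, vision, job gives the robot as it stands. The module is installed in compiled form; this text tells all that it offers.
- The arm moves only by the tool arm_command, never from a script. Its argument "plan" is one flat list of numbers, 5 for each row, row after row: the closure, from -1 (fully open) to 1 (shut), so that 0 is half open, then the shift along the world's x, y, z scaled (see below), then the turn about the world's z scaled (see below). A call has 1 to 20 rows; each row is the pose to reach, as a shift and turn from the pose commanded when the call began; what a row does not reach only later rows make up. The controller multiplies each number of a shift by 400 mm and each number of a turn by 120 degrees. A row lasts 1/10 s, in which the tool goes at most 50 mm and 8.59 degrees, less where a joint would pass 70% of its speed; a pose out of reach is approached as far as the arm can. A call with a number of a shift or a turn outside -1 to 1 is refused whole. A call with a gripper value outside its range is refused whole. The fingers move at their own pace and stop on an object; "newtons" is the grip in N (left out, the last holds). Time passes only in rows, so rows that repeat a pose let the fingers close. It gives the time, the measured TCP pose, the force and the opening at its end, in the units of the state.
- sensors.get_obs(): the state, without advancing time (a new reading comes with each control period).
- vision.camera(name): name is "side" or "top" or "wrist"; returns the picture (480x640x3 uint8, blue, green, red); there is no depth.
- vision.camera_params(name): a dict with "intrinsics" (3x3 intrinsics, pixels), "k1" (the pictures are not rectified: a ray, as slopes to the right and down, at radius r is drawn at 1 + k1 r^2 times it, then the intrinsics apply), "rvec" (rotation vector, rad) and "tvec" (3), from world to camera coordinates, as OpenCV has them. Camera axes: x right, y down, z forward; pixel columns grow to the right and rows downward; lengths in m; the calibration is good to about 2 mm. A picture is of the moment at which its call begins: read the wrist's pose just before it. camera_params takes no time and is no camera call; for the wrist camera it gives the pose at the moment of the call.
- job.hand_in(): hands the job in, once; it reports no verdict.
Trained networks look in the newest picture that a camera, given by its name, has taken for a name from the list of things; names that differ only in an ending like _2 or _b are one class to them, and where a whole thing is asked for, a point or a joint stands for the part that bears it (a point fixed in the world has none). Each returns a list of dicts, best first, with "confidence" (0 to 1); they miss things now and then, are a little off and sometimes report something else, mostly with a low value. They report only what shows in the picture. A call takes as long as a camera call. They do not tell look-alikes from the thing itself.
- vision.search_frame(name, camera): "at" ([row, column] in pixels, amid what is visible of it).
- vision.silhouettes(name, camera): "mask" (480x640 bool, what is visible of it) and "at" ([row, column] in pixels, amid what is visible of it).
- vision.pinpoint(name, camera): "at" ([row, column] in pixels: a listed point, or the origin of a listed thing).
The state is a dict: "time_s": time; "qpos": joint angles; "joint_vel": joint speeds; "tau": joint torques, N m; "ee_pos": TCP position; "eef_rot": TCP orientation; "force": force on the tool from outside, world axes, zero at the start; "moment": the same for the moment, N m; "grip_width": finger opening in m.
Only numpy, scipy, OpenCV 4.12 (cv2) and the standard library are available. Lean on these libraries where they do the work, as an engineer would, in place of code of your own. Each camera call takes 0.05 s, during which the arm holds its last target.

## Working session

There is one attempt and no reset: what is moved stays moved. The work goes in short steps, Python scripts to look and compute and a tool call to move; the robot and the scene stay as the last step left them, time stands still between calls to the robot, and variables do not carry over. Pictures are saved under pics/ and viewed, and the job is handed in when it is done.

Besides the shell and the picture viewer there is one more tool, called by a JSON object that holds its "fn" and its "kwargs", one argument or row to a line. arm_command: Moves the arm, as the interface text tells. Its arguments: {"type":"object","properties":{"plan":{"type":"array"},"newtons":{"type":"number"}},"required":["plan"]}

```bash
mkdir -p pics; cat > h.py <<'E'
import numpy as np, cv2
from station import sensors, vision, job
def ray(cam,rc,P=None):
    P=P or vision.camera_params(cam)
    K=np.array(P["intrinsics"],float);k1=P["k1"]
    R=cv2.Rodrigues(np.array(P["rvec"],float))[0];t=np.array(P["tvec"],float).ravel()
    p=cv2.undistortPoints(np.array([[[rc[1],rc[0]]]],float),K,np.array([k1,0,0,0.]))[0,0]
    d=R.T@np.array([p[0],p[1],1]);o=-R.T@t
    return o,d
def onz(cam,rc,z,P=None):
    o,d=ray(cam,rc,P);return o+d*(z-o[2])/d[2]
def proj(cam,X,P=None):
    P=P or vision.camera_params(cam)
    q=cv2.projectPoints(np.array(X,float).reshape(-1,1,3),np.array(P["rvec"],float),np.array(P["tvec"],float),np.array(P["intrinsics"],float),np.array([P["k1"],0,0,0.]))[0].reshape(-1,2)
    return q[:,::-1]
def tri(c1,p1,c2,p2):
    o1,d1=ray(c1,p1);o2,d2=ray(c2,p2)
    s=np.linalg.lstsq(np.stack([d1,-d2],1),o2-o1,rcond=None)[0]
    a=o1+s[0]*d1;b=o2+s[1]*d2
    return (a+b)/2,np.linalg.norm(a-b)
E
python3 - <<'E'
from h import *
for c in ("top","side","wrist"):
    cv2.imwrite(f"pics/{c}0.png",vision.camera(c))
    if c!="wrist":
        for n in ("heat_sink","platform_top","module","back_stop","side_stop"):
            print(c,n,[(np.round(d["at"],1).tolist(),round(d["confidence"],2)) for d in vision.pinpoint(n,c)])
o=sensors.get_obs();print(o)
E
```

```text
top heat_sink [([379.8, 290.7], 0.9)]
top platform_top [([260.1, 504.8], 0.6)]
top module [([284.2, 297.3], 0.97), ([373.7, 291.4], 0.93)]
top back_stop [([234.2, 492.3], 0.86)]
top side_stop [([265.9, 468.9], 0.63)]
side heat_sink [([300.1, 429.6], 0.79), ([292.9, 345.0], 0.64)]
side platform_top [([267.2, 193.3], 0.75), ([160.7, 336.3], 0.61), ([173.4, 333.1], 0.23)]
side module [([300.7, 344.4], 0.88), ([312.7, 429.4], 0.85)]
side back_stop [([170.1, 310.4], 0.91)]
side side_stop [([189.3, 332.3], 0.81)]
{'time_s': 0.65, 'qpos': array([-1.35760263e+00,  2.99898773e-01,  1.52102906e+00,  1.38284156e-05,
        1.32070081e+00, -6.65655801e-02]), 'joint_vel': array([-0.00093589, -0.00123379, -0.00102619, -0.00031206,  0.0005074 ,
        0.0013151 ]), 'tau': array([-6.40474536e-05, -5.31530786e+01, -3.52858257e+01,  7.09073176e-02,
        2.12532445e-02, -2.99726686e-06]), 'ee_pos': array([ 0.15188148, -0.52859771,  0.40463395]), 'eef_rot': array([-3.14155764e+00, -1.57622653e-05,  2.79755858e-01]), 'force': array([-0.69246083,  0.15284096, -0.49924526]), 'moment': array([0.0429917 , 0.00184682, 0.00058528]), 'grip_width': 0.0939192141529373}
```

View pics/top0.png

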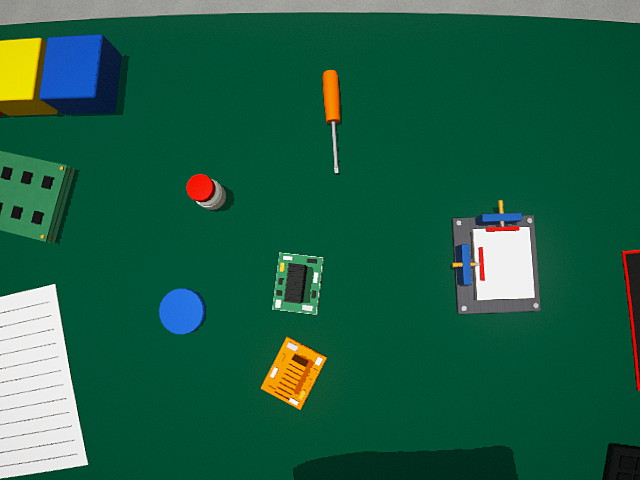

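View pics/side0.png

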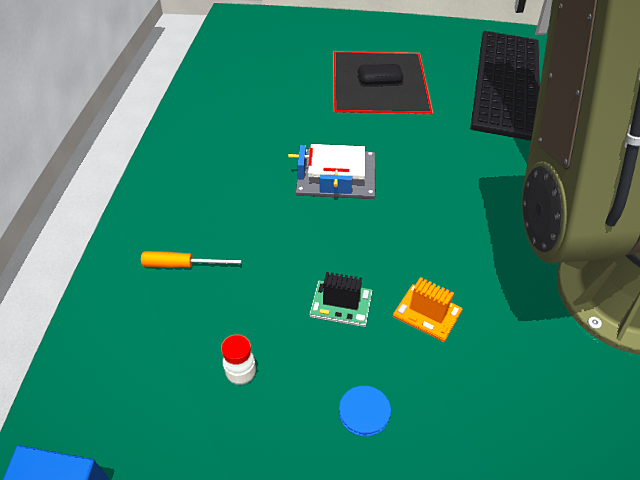

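```bash
python3 - <<'E'
from h import *
a=cv2.imread("pics/top0.png")
c1=cv2.resize(a[240:430,230:360],None,fx=3,fy=3)
c2=cv2.resize(a[180:320,430:580],None,fx=3.8,fy=3.8,interpolation=cv2.INTER_CUBIC)[:532]
H=max(c1.shape[0],c2.shape[0]);f=lambda c:cv2.copyMakeBorder(c,0,H-c.shape[0],0,0,cv2.BORDER_CONSTANT)
im=np.hstack([f(c1),f(c2)]);print(im.shape)
cv2.imwrite("pics/crop0.png",cv2.resize(im,(800,int(im.shape[0]*800/im.shape[1]))))
E
```

```text
(570, 960, 3)
```

View pics/crop0.png

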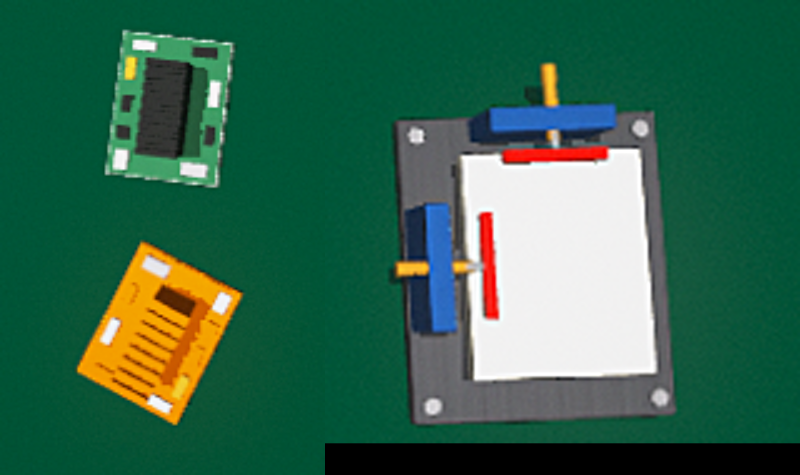

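Candidates for the module are the green/black one at top (284,297) and the orange one at top (374,291). The green board with the black heat sink at (284,297) fits the description, so the orange one is the look-alike to leave alone. The pedestal is at (265,500), with the back pad towards the image top and the side pad on the left. Next I fit the poses.

```bash
cat > fit.py <<'E'
from h import *
def rect(cam,img,z,c,half,kind,S=4000):
    # rectify plane z around c, 0.25mm/px
    n=int(2*half*S)
    P=vision.camera_params(cam)
    u,v=np.meshgrid(np.arange(n),np.arange(n))
    X=np.stack([c[0]-half+v/S,c[1]-half+u/S,np.full(u.shape,z)],-1).reshape(-1,3)
    q=proj(cam,X,P).reshape(n,n,2).astype(np.float32)
    w=cv2.remap(img,q[...,1],q[...,0],cv2.INTER_CUBIC)
    return w
def toW(pt,c,half,S=4000): # pt (u,v)
    return np.array([c[0]-half+pt[1]/S,c[1]-half+pt[0]/S])
E
python3 - <<'E'
from fit import *
for cam,mp,pp in (("top",(284.2,297.3),(260,504.8)),("side",(312,342),(160.7,336.3))):
    img=cv2.imread(f"pics/{cam}0.png")
    cm=onz(cam,mp,0.008 if cam=="top" else 0.0)[:2]; cp=onz(cam,pp,.04)[:2]
    print(cam,cm,cp, "hs z32",onz(cam,mp,.0))
    wm=rect(cam,img,.008,cm,.075,"m"); wp=rect(cam,img,.04,cp,.075,"p")
    cv2.imwrite(f"pics/w_{cam}.png",np.hstack([wm,wp])[::2,::2])
    np.savez(f"w_{cam}.npz",wm=wm,wp=wp,cm=cm,cp=cp)
    im=wp.astype(int);mask=((im.min(2)>170)).astype(np.uint8)
    mask=cv2.morphologyEx(mask,cv2.MORPH_OPEN,np.ones((9,9)))
    n,l,s,_=cv2.connectedComponentsWithStats(mask);k=1+np.argmax(s[1:,4])
    cnt=max(cv2.findContours((l==k).astype(np.uint8),0,2)[0],key=cv2.contourArea)
    r=cv2.minAreaRect(cnt);print("plat",toW(r[0],cp,.075),np.array(r[1])/4,r[2])
    hsv=cv2.cvtColor(wm,cv2.COLOR_BGR2HSV)
    m=((hsv[...,2]>100)).astype(np.uint8)
    m=cv2.morphologyEx(m,cv2.MORPH_CLOSE,np.ones((41,41)))
    m=cv2.morphologyEx(m,cv2.MORPH_OPEN,np.ones((41,41)))
    cnts=cv2.findContours(m,0,2)[0]
    for cn in cnts:
        r=cv2.minAreaRect(cn);print("mod",toW(r[0],cm,.075),np.array(r[1])/4,r[2])
print(vision.camera_params("top")["rvec"],vision.camera_params("top")["tvec"])
E
```

```text
top [0.48365963 0.07653115] [ 0.52660029 -0.23366342] hs z32 [0.48364762 0.07728678 0.        ]
plat [ 0.52238047 -0.23130135] [106.21346283  86.60030365] 86.633544921875
mod [0.4857324  0.07634609] [72.47063446 91.91116333] 5.1021647453308105
side [0.48071097 0.09075944] [ 0.52085904 -0.22880891] hs z32 [0.48071097 0.09075944 0.        ]
plat [ 0.52052112 -0.22967445] [107.7232666   97.70063782] 86.79208374023438
mod [0.48058597 0.09063444] [149.75 149.75] 90.0
[ 2.17260362 -2.12059067  0.06263624] [0.02900613 0.55466627 0.64398484]
```

View pics/w_top.png

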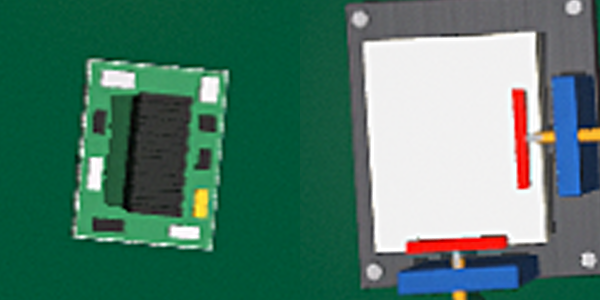

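View pics/w_side.png

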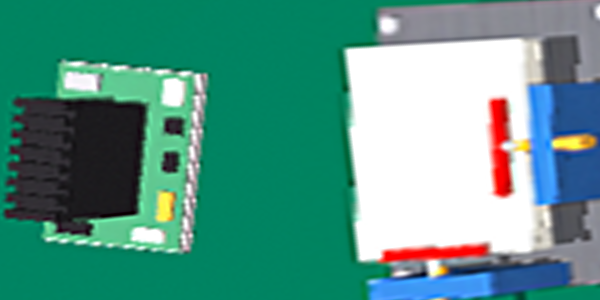

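The rectified views show the module at about (0.486, 0.076) with yaw about -5.1°. The platform is at about (0.522, -0.231) with yaw about +3.4°. Moving to hover over the green module.

{"fn": "arm_command", "kwargs": {
  "plan": [-1, 0.5, 0.9, 0, -0.176, -1, 0.5, 0.9, 0, -0.176, -1, 0.5, 0.9, 0, -0.176, -1, 0.5, 0.9, 0, -0.176, -1, 0.5, 0.9, 0, -0.176, -1, 0.5, 0.9, 0, -0.176, -1, 0.5, 0.9, 0, -0.176, -1, 0.5, 0.9, 0, -0.176, -1, 0.5, 0.9, 0, -0.176, -1, 0.5, 0.9, 0, -0.176],
  "newtons": 40
}}

```text
time_s: 1.65
ee_pos: [0.3525, -0.1672, 0.4048]
eef_rot: [3.141, -0.0, -0.085]
force: [0.1, -0.3, -0.6]
grip_width: 0.0944
```

{"fn": "arm_command", "kwargs": {
  "plan": [-1, 0.334, 0.612, -0.1, 0, -1, 0.334, 0.612, -0.1, 0, -1, 0.334, 0.612, -0.1, 0, -1, 0.334, 0.612, -0.1, 0, -1, 0.334, 0.612, -0.1, 0, -1, 0.334, 0.612, -0.1, 0, -1, 0.334, 0.612, -0.1, 0, -1, 0.334, 0.612, -0.1, 0]
}}

```text
time_s: 2.45
ee_pos: [0.4856, 0.0754, 0.3643]
eef_rot: [3.141, 0.001, -0.089]
force: [0.1, 0.4, -0.1]
grip_width: 0.0941
```

```bash
python3 - <<'E'
from fit import *
o=sensors.get_obs();print(o["ee_pos"],o["eef_rot"],o["force"],o["time_s"])
img=vision.camera("wrist");cv2.imwrite("pics/wrist1.png",img)
c=np.array([.4857,.0763])
w=rect("wrist",img,.008,c,.075,"m")
w2=rect("wrist",img,.062,c,.075,"m")
cv2.imwrite("pics/w_wrist.png",np.hstack([w,w2])[::2,::2])
hsv=cv2.cvtColor(w,cv2.COLOR_BGR2HSV);m=(hsv[...,2]>110).astype(np.uint8)
m=cv2.morphologyEx(m,cv2.MORPH_CLOSE,np.ones((41,41)));m=cv2.morphologyEx(m,cv2.MORPH_OPEN,np.ones((41,41)))
for cn in cv2.findContours(m,0,2)[0]:
    r=cv2.minAreaRect(cn);print("mod",toW(r[0],c,.075),np.array(r[1])/4,r[2])
E
```

```text
[0.48562893 0.07540422 0.36429386] [ 3.14123536e+00  8.30073773e-04 -8.87152022e-02] [ 0.06642565  0.39655668 -0.13249674] 2.45
mod [0.48557498 0.07617498] [149.74996948 149.74996948] 0.0
mod [0.4232   0.011175] [19.74999619 24.99999619] -0.0
```

View pics/wrist1.png

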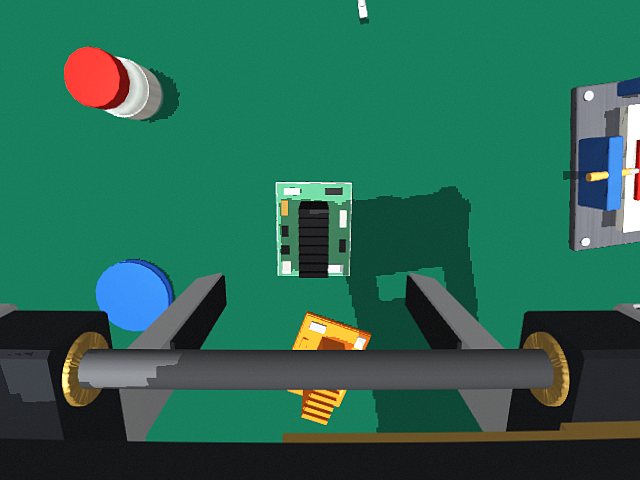

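View pics/w_wrist.png

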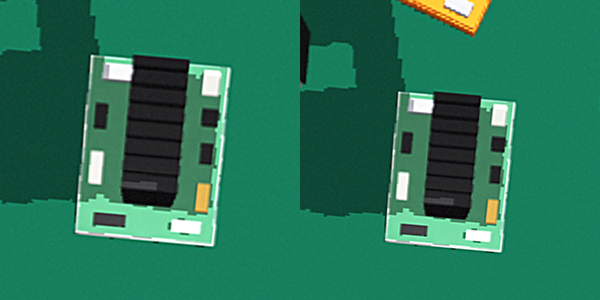

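The wrist view confirms the green module is centred between the fingers and the orange one is clear. The board centre is at (0.486, 0.0775) with yaw -5.1°. Descending to grasp.

{"fn": "arm_command", "kwargs": {
  "plan": [-1, 0, 0.002, -0.1, 0, -1, 0, 0.002, -0.2, 0, -1, 0, 0.002, -0.27, 0, -1, 0, 0.002, -0.33, 0, -1, 0, 0.002, -0.36, 0, -1, 0, 0.002, -0.374, 0, -1, 0, 0.002, -0.374, 0, -1, 0, 0.002, -0.374, 0, 1, 0, 0.002, -0.374, 0, 1, 0, 0.002, -0.374, 0, 1, 0, 0.002, -0.374, 0, 1, 0, 0.002, -0.374, 0, 1, 0, 0.002, -0.374, 0, 1, 0, 0.002, -0.374, 0, 1, 0, 0.002, -0.374, 0],
  "newtons": 45
}}

```text
time_s: 4.0
ee_pos: [0.4855, 0.077, 0.215]
eef_rot: [-3.142, 0.0, -0.089]
force: [0.5, -0.4, -0.2]
grip_width: 0.0412
```

```bash
python3 - <<'E'
from fit import *
for i in range(2):
    img=vision.camera("side")
o=sensors.get_obs();print(o["ee_pos"],o["eef_rot"],o["force"],o["moment"],o["grip_width"],o["time_s"])
cv2.imwrite("pics/s2.png",cv2.resize(img[200:360,260:480],None,fx=3,fy=3))
E
```

```text
[0.48548838 0.07699744 0.21502138] [ 3.14158715e+00  3.77852482e-05 -8.88292160e-02] [ 0.4729644  -0.34236843 -0.54128842] [ 0.0356856   0.03659275 -0.01083285] 0.033455307305522014 4.1
```

View pics/s2.png

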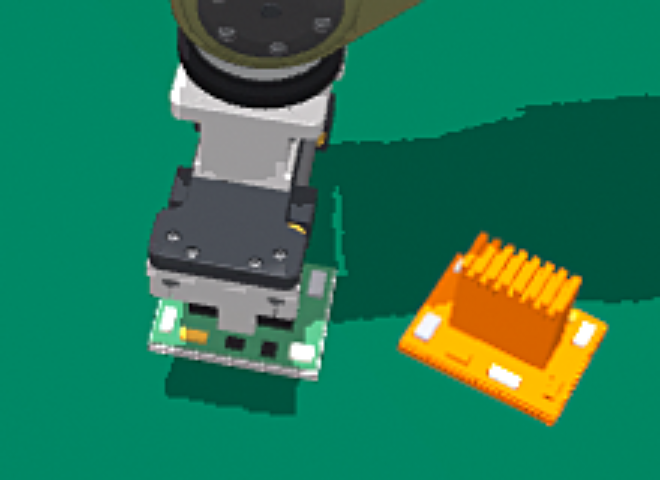

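The fingers are still closing, so I let them finish, then lift.

{"fn": "arm_command", "kwargs": {
  "plan": [1, 0, 0, 0, 0, 1, 0, 0, 0, 0, 1, 0, 0, 0, 0, 1, 0, 0, 0, 0, 1, 0, 0, 0, 0]
}}

```text
time_s: 4.6
ee_pos: [0.4855, 0.077, 0.215]
eef_rot: [-3.142, 0.0, -0.089]
force: [1.2, 1.0, -0.3]
grip_width: 0.0235
```

{"fn": "arm_command", "kwargs": {
  "plan": [1, 0, 0, 0.02, 0, 1, 0, 0, 0.07, 0, 1, 0, 0, 0.15, 0, 1, 0, 0, 0.2, 0, 1, 0, 0, 0.25, 0, 1, 0, 0, 0.25, 0, 1, 0, 0, 0.25, 0, 1, 0, 0, 0.25, 0]
}}

```text
time_s: 5.4
ee_pos: [0.4852, 0.077, 0.3139]
eef_rot: [3.141, 0.002, -0.089]
force: [-0.9, 0.2, -3.4]
grip_width: 0.0237
```

```bash
python3 - <<'E'
from fit import *
img=vision.camera("side")
o=sensors.get_obs();print(o["ee_pos"],o["eef_rot"],o["force"],o["moment"],o["grip_width"],o["time_s"])
cv2.imwrite("pics/s3.png",cv2.resize(img[160:360,260:480],None,fx=3,fy=3))
cv2.imwrite("pics/wr3.png",vision.camera("wrist"))
E
```

```text
[0.48528426 0.07696865 0.3138973 ] [ 3.14125964e+00  1.95880308e-03 -8.88864995e-02] [-0.59720626 -0.00681128 -2.29874164] [ 0.03137954  0.03000632 -0.01076067] 0.02415970275401984 5.45
```

View pics/s3.png

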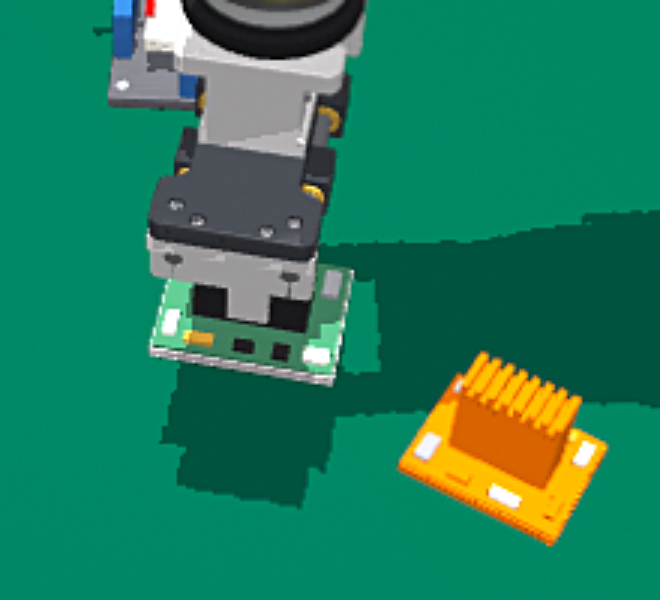

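View pics/wr3.png

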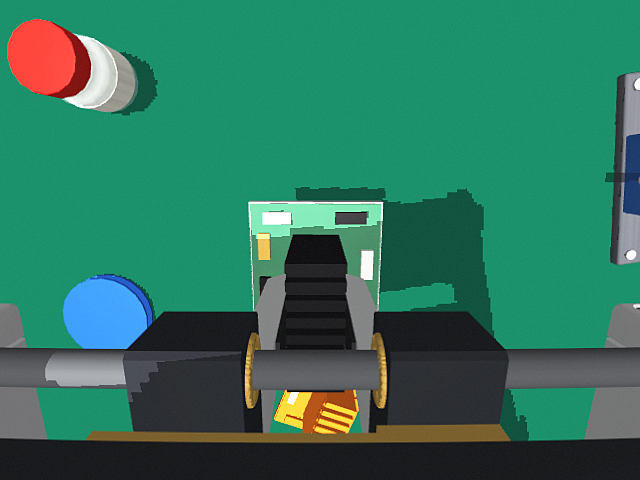

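Held and lifted, with the module square to the fingers. Moving to hover over the pedestal, offset away from the stops.

{"fn": "arm_command", "kwargs": {
  "plan": [1, 0.01, -0.08, 0, 0.01, 1, 0.02, -0.18, 0, 0.02, 1, 0.03, -0.28, 0, 0.03, 1, 0.04, -0.38, 0, 0.04, 1, 0.05, -0.48, 0, 0.05, 1, 0.06, -0.58, 0, 0.06, 1, 0.07, -0.68, 0, 0.07, 1, 0.08, -0.75, 0, 0.0706, 1, 0.083, -0.788, 0, 0.0706, 1, 0.083, -0.788, 0, 0.0706, 1, 0.083, -0.788, 0, 0.0706, 1, 0.083, -0.788, 0, 0.0706]
}}

```text
time_s: 6.7
ee_pos: [0.5188, -0.237, 0.3149]
eef_rot: [-3.141, 0.0, 0.06]
force: [0.0, 0.5, -2.9]
grip_width: 0.0236
```

```bash
python3 - <<'E'
from fit import *
img=vision.camera("wrist");o=sensors.get_obs();print(o["ee_pos"],o["eef_rot"],o["force"],o["grip_width"],o["time_s"])
cv2.imwrite("pics/wr4.png",img)
for c in ("top","side"):cv2.imwrite(f"pics/{c}4.png",vision.camera(c))
E
```

```text
[ 0.51880406 -0.2370766   0.31506159] [-3.14141194e+00  1.13169068e-04  6.03524686e-02] [-0.55985192  1.02145288 -3.98737291] 0.023759476998392804 6.75
```

View pics/wr4.png

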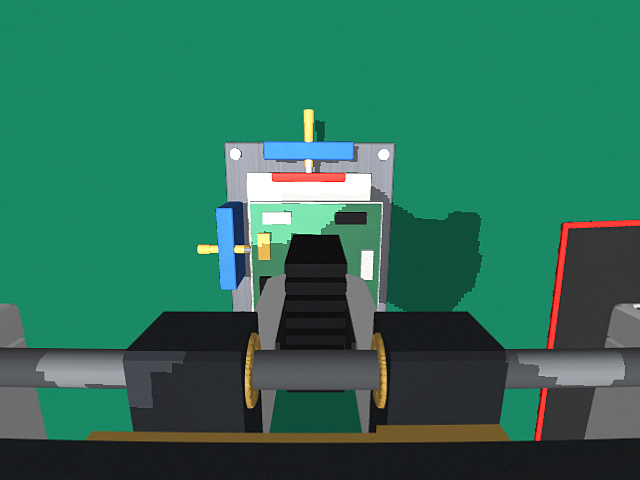

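View pics/side4.png

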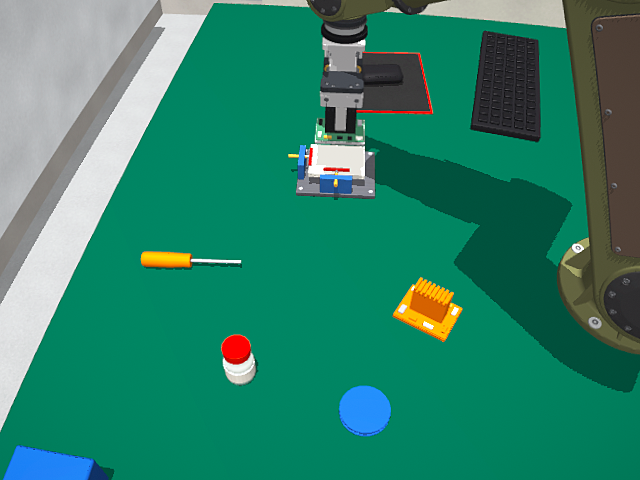

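Wrist view: the module's front edge is at row 203, the back pad at row 177, and the platform's front edge at row 174. Now measuring these in rectified, pedestal-aligned crops.

```bash
cat > al.py <<'E'
from fit import *
C=np.array([.5224,-.2313]);YAW=np.radians(3.37)
def arect(cam,img,z,xr,yr,S=4000,C=C,yaw=YAW,P=None):
    # rows: x descending, cols: y descending  (like the view)
    xs=np.arange(xr[1],xr[0],-1/S);ys=np.arange(yr[1],yr[0],-1/S)
    Y,X=np.meshgrid(ys,xs)
    W=np.stack([C[0]+X*np.cos(yaw)-Y*np.sin(yaw),C[1]+X*np.sin(yaw)+Y*np.cos(yaw),np.full(X.shape,z)],-1).reshape(-1,3)
    q=proj(cam,W,P).reshape(*X.shape,2).astype(np.float32)
    return cv2.remap(img,q[...,1],q[...,0],cv2.INTER_CUBIC)
def grid(w,xr,yr,S=4000,step=.01):
    w=w.copy()
    for x in np.arange(np.ceil(xr[0]/step),xr[1]/step)*step:
        r=int((xr[1]-x)*S);cv2.line(w,(0,r),(12,r),(255,0,255),2);cv2.putText(w,f"{x*1e3:.0f}",(14,r+5),0,.45,(255,0,255),1)
    for y in np.arange(np.ceil(yr[0]/step),yr[1]/step)*step:
        c=int((yr[1]-y)*S);cv2.line(w,(c,0),(c,12),(255,255,0),2);cv2.putText(w,f"{y*1e3:.0f}",(c-8,26),0,.45,(0,255,255),1)
    return w
E
python3 - <<'E'
from al import *
P=vision.camera_params("wrist")
img=cv2.imread("pics/wr4.png")
a=grid(arect("wrist",img,.04,(.03,.08),(-.06,.06)),(.03,.08),(-.06,.06))
b=grid(arect("wrist",img,.108,(0.0,.06),(-.06,.06)),(0,.06),(-.06,.06))
cv2.imwrite("pics/a4.png",np.vstack([a,b]))
t=cv2.imread("pics/top0.png")
cv2.imwrite("pics/t4.png",grid(arect("top",t,.045,(-.07,.07),(-.06,.06)),(-.07,.07),(-.06,.06)))
cv2.imwrite("pics/t4b.png",grid(arect("top",t,.04,(-.07,.07),(-.06,.06)),(-.07,.07),(-.06,.06)))
E
```

```text
(no output)
```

View pics/a4.png

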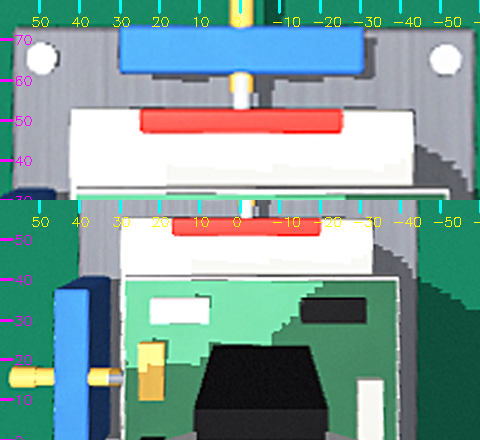

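View pics/t4.png

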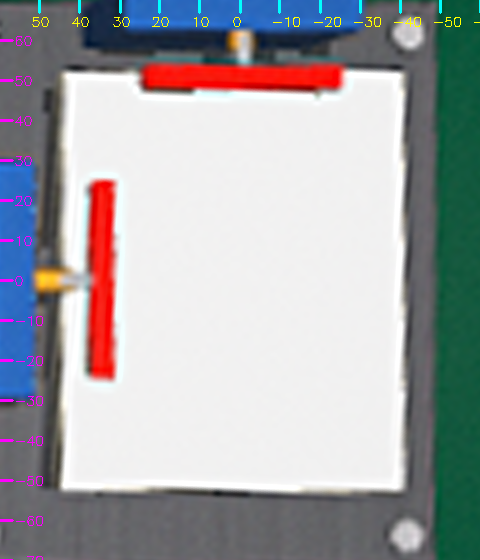

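View pics/t4b.png

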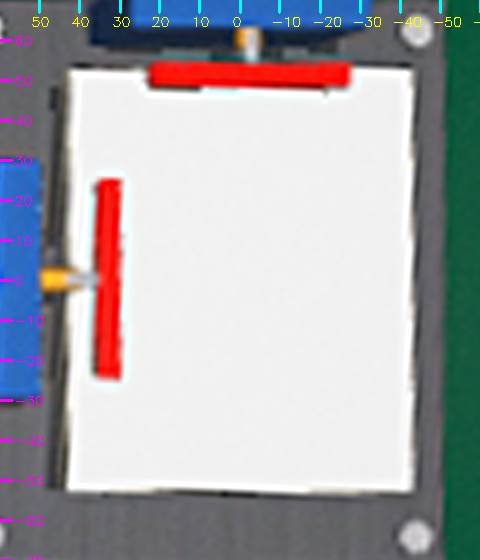

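```bash
python3 - <<'E'
from al import *
def edge(w,axis,lo,hi,a,b):
    # find max |grad| position along scan in [lo,hi] for lines a..b ; return fit angle deg & mid pos px
    g=w.min(2).astype(float); g=cv2.GaussianBlur(g,(0,0),3)
    pts=[]
    for k in range(a,b,4):
        line=g[lo:hi,k] if axis=="h" else g[k,lo:hi]
        d=np.abs(np.gradient(line));pts.append((k,lo+np.sum(np.arange(len(d))*d**3)/np.sum(d**3)))
    pts=np.array(pts)
    for _ in range(3):
        p=np.polyfit(pts[:,0],pts[:,1],1);r=np.abs(pts[:,1]-np.polyval(p,pts[:,0]));pts=pts[r<=max(1.0,2*np.median(r))]
    return np.degrees(np.arctan(p[0])),np.polyval(p,(a+b)/2),len(pts)
o=sensors.get_obs();print(o["ee_pos"],o["eef_rot"][2],o["time_s"])
t=cv2.imread("pics/top0.png")
w=arect("top",t,.04,(-.07,.07),(-.06,.06))
print("top L",edge(w,"v",50,85,90,470),"R",edge(w,"v",395,430,90,470),"B",edge(w,"h",470,510,80,400))
img=cv2.imread("pics/wr4.png")
a=arect("wrist",img,.04,(.03,.08),(-.06,.06));b=arect("wrist",img,.108,(0.0,.06),(-.06,.06))
print("wr plat front L",edge(a,"h",95,125,80,138),"R",edge(a,"h",95,125,345,405))
g=edge(a,"h",122,142,150,330);print("pad",g)
print("mod front",edge(b,"h",70,88,130,390),"modR",edge(b,"v",385,410,90,190),"modL",edge(b,"v",115,130,90,130))
E
```

```text
[ 0.51879941 -0.23733973  0.31518545] 0.06013322155328149 6.85
top L (np.float64(-0.022951938322061348), np.float64(68.15401473587755), 71) R (np.float64(0.07200169450141736), np.float64(412.1416673268123), 95) B (np.float64(0.05174447970975609), np.float64(491.28917637234576), 51)
wr plat front L (np.float64(0.5799163687660507), np.float64(109.52647666774891), 15) R (np.float64(1.2992226104530913), np.float64(111.47651939814709), 15)
pad (np.float64(0.1196770630854264), np.float64(133.49087220150244), 45)
mod front (np.float64(0.022091262266351493), np.float64(77.31966925961814), 65) modR (np.float64(-0.27306804769847814), np.float64(395.3312958549228), 23) modL (np.float64(1.5446409731868367), np.float64(120.79400288073838), 10)
```

The pedestal yaw holds at 3.37°. The back pad face is at about x=47 and the side pad face at about y=31.5 in the pedestal frame. Descending to just above the platform.

{"fn": "arm_command", "kwargs": {
  "plan": [1, 0, 0, -0.04, 0, 1, 0, 0, -0.08, 0, 1, 0, 0, -0.11, 0, 1, 0, 0, -0.13, 0, 1, 0, 0, -0.14, -0.001, 1, 0, 0, -0.142, -0.001, 1, 0, 0, -0.142, -0.001, 1, 0, 0, -0.142, -0.001, 1, 0, 0, -0.142, -0.001]
}}

```text
time_s: 7.75
ee_pos: [0.5187, -0.2382, 0.2587]
eef_rot: [3.141, -0.001, 0.057]
force: [0.5, -0.3, -2.6]
grip_width: 0.0238
```

```bash
cat > st.py <<'E'
from al import *
F=[];
for i in range(3):
    vision.camera("top");o=sensors.get_obs();F.append(np.r_[o["force"],o["moment"]*10])
d=o["ee_pos"][:2]-C;c,s=np.cos(YAW),np.sin(YAW)
F=np.array(F);m=F.mean(0)
print("t",round(o["time_s"],2),"ped xy mm",np.round([(c*d[0]+s*d[1])*1e3,(-s*d[0]+c*d[1])*1e3],2),"z",round(o["ee_pos"][2]*1e3,2),"rpy",np.round(np.degrees(o["eef_rot"]),2),"Fped",np.round([c*m[0]+s*m[1],-s*m[0]+c*m[1],m[2]],2),"M10",np.round(m[3:],2),"sd",np.round(F[:,:3].std(0),2),"w",round(o["grip_width"]*1e3,2))
E
python3 st.py; python3 - <<'E'
from h import *
cv2.imwrite("pics/side5.png",cv2.resize(vision.camera("side")[80:230,240:440],None,fx=4,fy=4))
E
```

```text
t 7.9 ped xy mm [-4.11 -6.69] z 258.43 rpy [ 1.7999e+02 -1.0000e-02  3.2600e+00] Fped [ 0.34  0.11 -3.24] M10 [0.34 0.15 0.06] sd [0.32 0.46 0.31] w 23.72
```

View pics/side5.png

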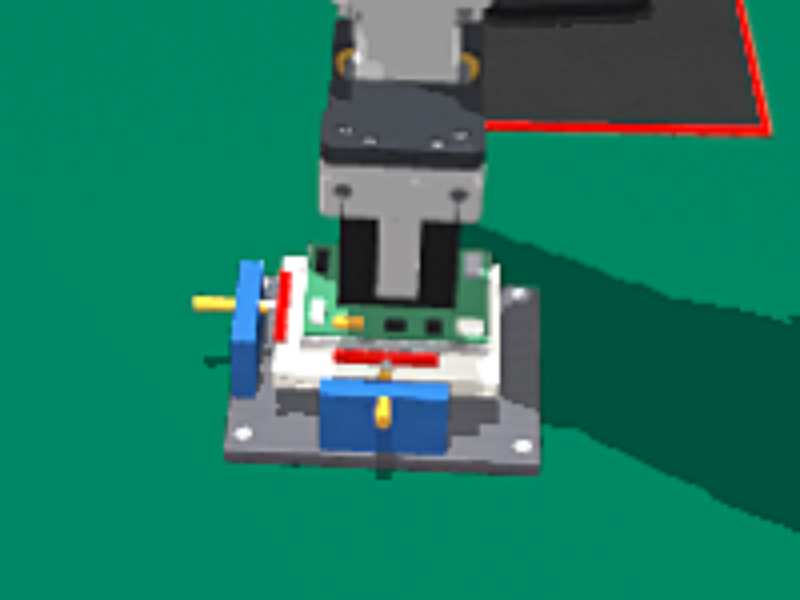

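{"fn": "arm_command", "kwargs": {
  "plan": [1, 0, 0, -0.001, 0, 1, 0, 0, -0.002, 0, 1, 0, 0, -0.003, 0, 1, 0, 0, -0.004, 0, 1, 0, 0, -0.005, 0, 1, 0, 0, -0.006, 0, 1, 0, 0, -0.007, 0, 1, 0, 0, -0.008, 0, 1, 0, 0, -0.008, 0, 1, 0, 0, -0.008, 0]
}}

```text
time_s: 8.95
ee_pos: [0.5187, -0.2382, 0.2551]
eef_rot: [-3.142, -0.0, 0.057]
force: [0.0, 0.1, -2.8]
grip_width: 0.0238
```

```bash
python3 st.py
```

```text
t 9.1 ped xy mm [-4.11 -6.66] z 255.05 rpy [180.    -0.     3.27] Fped [ 0.28  0.04 -2.87] M10 [-0.14  0.26 -0.17] sd [0.39 0.33 0.38] w 23.54
```

{"fn": "arm_command", "kwargs": {
  "plan": [1, 0, 0, -0.0005, 0, 1, 0, 0, -0.001, 0, 1, 0, 0, -0.001, 0, 1, 0, 0, -0.001, 0]
}}

```text
time_s: 9.5
ee_pos: [0.5187, -0.2382, 0.2548]
eef_rot: [3.142, -0.0, 0.057]
force: [0.3, 0.6, 0.7]
grip_width: 0.0238
```

```bash
python3 st.py
```

```text
t 9.65 ped xy mm [-4.11 -6.69] z 254.76 rpy [ 1.80e+02 -1.00e-02  3.26e+00] Fped [-0.98  1.13  0.39] M10 [ 1.51  2.6  -0.02] sd [0.58 0.21 0.05] w 23.45
```

Contact felt: the platform bears about 3.6 N. Pressing down a little more and sliding 4 mm towards the back pad.

{"fn": "arm_command", "kwargs": {
  "plan": [1, 0, 0, -0.0005, 0, 1, 0.002, 0.0001, -0.0005, 0, 1, 0.004, 0.0002, -0.0005, 0, 1, 0.006, 0.0004, -0.0005, 0, 1, 0.008, 0.0005, -0.0005, 0, 1, 0.01, 0.0006, -0.0005, 0, 1, 0.01, 0.0006, -0.0005, 0, 1, 0.01, 0.0006, -0.0005, 0]
}}

```text
time_s: 10.45
ee_pos: [0.5227, -0.238, 0.2545]
eef_rot: [3.141, -0.0, 0.057]
force: [-1.1, 0.8, 1.6]
grip_width: 0.0237
```

```bash
python3 st.py
```

```text
t 10.6 ped xy mm [-0.06 -6.69] z 254.51 rpy [ 1.7999e+02 -2.0000e-02  3.2600e+00] Fped [-1.88 -0.36  2.39] M10 [-0.32  3.44  0.1 ] sd [0.33 0.23 0.19] w 23.92
```

{"fn": "arm_command", "kwargs": {
  "plan": [1, 0.0012, 0.0001, 0, 0, 1, 0.0025, 0.0001, 0, 0, 1, 0.0025, 0.0001, 0, 0]
}}

```text
time_s: 10.9
ee_pos: [0.5237, -0.2379, 0.2545]
eef_rot: [-3.142, 0.0, 0.057]
force: [-3.4, 0.1, 3.8]
grip_width: 0.0239
```

```bash
python3 st.py
```

```text
t 11.05 ped xy mm [ 0.87 -6.69] z 254.44 rpy [-180.      0.      3.26] Fped [-3.38 -0.5   2.69] M10 [-0.27  6.52 -0.08] sd [0.17 0.26 0.17] w 24.23
```

{"fn": "arm_command", "kwargs": {
  "plan": [1, 0.001, 0.0001, 0, 0, 1, 0.002, 0.0001, 0, 0, 1, 0.002, 0.0001, 0, 0]
}}

```text
time_s: 11.35
ee_pos: [0.5245, -0.2379, 0.2544]
eef_rot: [-3.142, -0.0, 0.057]
force: [-3.9, -0.4, 2.3]
grip_width: 0.0238
```

```bash
python3 st.py
```

```text
t 11.5 ped xy mm [ 1.73 -6.67] z 254.45 rpy [-1.80e+02 -1.00e-02  3.26e+00] Fped [-3.53  0.58  3.35] M10 [ 0.23  6.09 -0.06] sd [0.2  0.18 0.62] w 23.74
```

{"fn": "arm_command", "kwargs": {
  "plan": [1, 0.0007, 0, 0, 0, 1, 0.0015, 0.0001, 0, 0, 1, 0.0015, 0.0001, 0, 0]
}}

```text
time_s: 11.8
ee_pos: [0.5251, -0.2378, 0.2544]
eef_rot: [-3.142, 0.0, 0.057]
force: [-3.7, -0.0, 2.6]
grip_width: 0.0237
```

```bash
python3 st.py;python3 - <<'E'
from h import *
a=vision.camera("side")[80:230,240:440];b=vision.camera("wrist")[130:330,200:440]
cv2.imwrite("pics/s6.png",cv2.resize(a,None,fx=4,fy=4));cv2.imwrite("pics/w6.png",cv2.resize(b,None,fx=3,fy=3))
E
```

```text
t 11.95 ped xy mm [ 2.31 -6.68] z 254.44 rpy [-180.     -0.      3.27] Fped [-3.51 -0.32  3.48] M10 [-0.24  6.67  0.25] sd [0.43 0.49 0.59] w 23.57
```

View pics/s6.png

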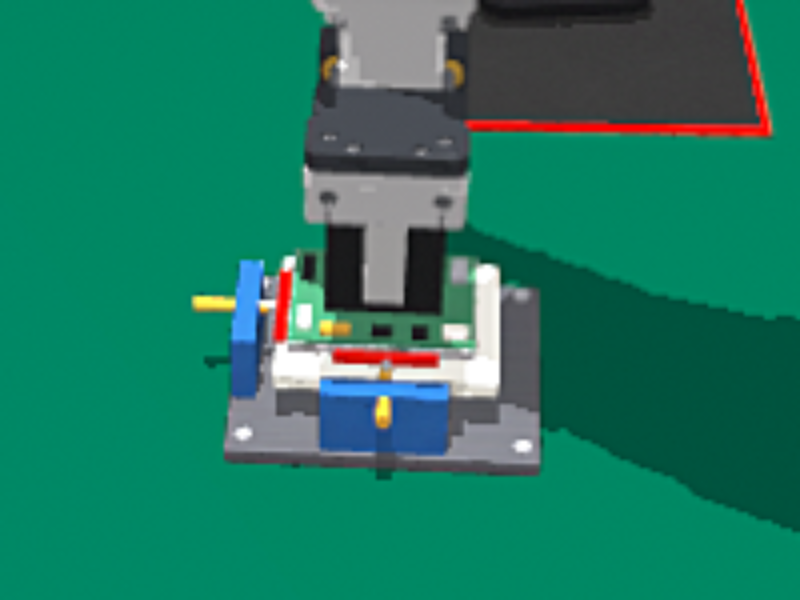

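View pics/w6.png

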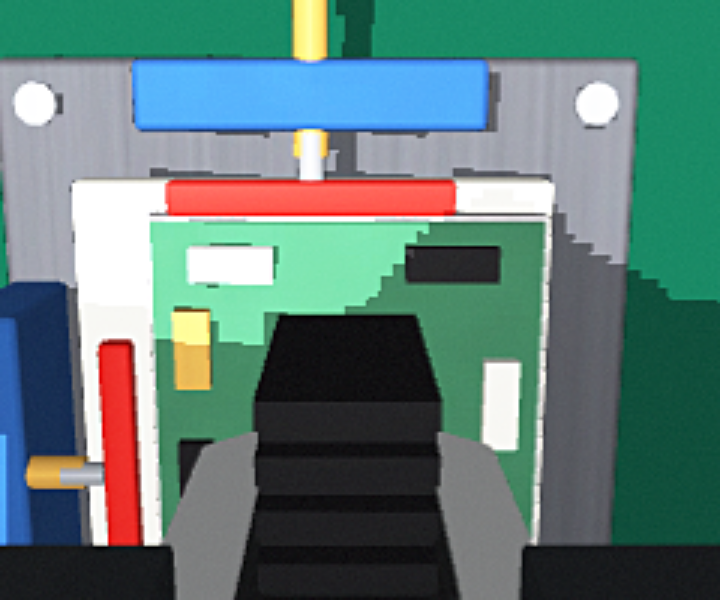

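Wrist view: the module's front edge (row 215 in the crop) is within about half a millimetre of the back pad, parallel to it. The side gap is about 2.5 mm. Continuing in small steps.

{"fn": "arm_command", "kwargs": {
  "plan": [1, 0.0005, 0, 0, 0, 1, 0.001, 0.0001, 0, 0, 1, 0.001, 0.0001, 0, 0]
}}

```text
time_s: 12.35
ee_pos: [0.5254, -0.2378, 0.2544]
eef_rot: [-3.142, 0.0, 0.057]
force: [-5.4, -0.8, 4.9]
grip_width: 0.024
```

```bash
python3 st.py
```

```text
t 12.5 ped xy mm [ 2.64 -6.7 ] z 254.44 rpy [1.80e+02 2.00e-02 3.26e+00] Fped [-5.37 -0.37  4.21] M10 [-0.67  9.14  0.13] sd [0.34 0.26 0.19] w 23.43
```

{"fn": "arm_command", "kwargs": {
  "plan": [1, 0.0005, 0, 0, 0, 1, 0.001, 0.0001, 0, 0, 1, 0.001, 0.0001, 0, 0]
}}

```text
time_s: 12.8
ee_pos: [0.5258, -0.2378, 0.2544]
eef_rot: [-3.142, 0.001, 0.057]
force: [-6.4, -1.1, 4.8]
grip_width: 0.0239
```

```bash
python3 st.py
```

```text
t 12.95 ped xy mm [ 2.95 -6.71] z 254.43 rpy [-1.7999e+02  4.0000e-02  3.2600e+00] Fped [-6.41  0.14  5.3 ] M10 [-0.9  10.76  0.31] sd [0.34 0.21 0.38] w 23.53
```

Pad contact began near x=2.4. Pushing on in small steps towards about 1 mm.

{"fn": "arm_command", "kwargs": {
  "plan": [1, 0.0005, 0, 0, 0, 1, 0.001, 0.0001, 0, 0, 1, 0.001, 0.0001, 0, 0]
}}

```text
time_s: 13.25
ee_pos: [0.5261, -0.2378, 0.2544]
eef_rot: [-3.141, 0.001, 0.057]
force: [-8.7, -0.5, 4.9]
grip_width: 0.024
```

```bash
python3 st.py
```

```text
t 13.4 ped xy mm [ 3.27 -6.71] z 254.42 rpy [-1.7999e+02  6.0000e-02  3.2600e+00] Fped [-7.54 -0.17  5.74] M10 [-1.   13.65  0.24] sd [0.43 0.48 0.45] w 23.53
```

{"fn": "arm_command", "kwargs": {
  "plan": [1, 0.0004, 0, 0, 0, 1, 0.0008, 0, 0, 0, 1, 0.0008, 0, 0, 0]
}}

```text
time_s: 13.7
ee_pos: [0.5263, -0.2378, 0.2545]
eef_rot: [-3.141, 0.001, 0.057]
force: [-8.6, 0.6, 5.4]
grip_width: 0.0242
```

```bash
python3 st.py;python3 - <<'E'
from h import *
b=vision.camera("wrist")[150:260,220:400]
cv2.imwrite("pics/w7.png",cv2.resize(b,None,fx=4,fy=4,interpolation=cv2.INTER_CUBIC))
E
```

```text
t 13.85 ped xy mm [ 3.53 -6.74] z 254.43 rpy [-1.7999e+02  7.0000e-02  3.2600e+00] Fped [-8.78  0.15  6.43] M10 [-0.78 15.16  0.53] sd [0.3  0.38 0.8 ] w 23.75
```

View pics/w7.png

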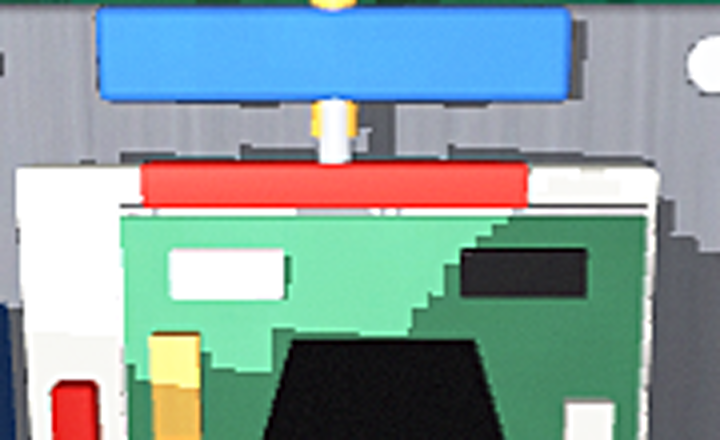

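The module is flush with the pad. To separate pad force from platform friction, I ease the down-press by 0.3 mm.

{"fn": "arm_command", "kwargs": {
  "plan": [1, 0, 0, 0.0004, 0, 1, 0, 0, 0.0008, 0, 1, 0, 0, 0.0008, 0]
}}

```text
time_s: 14.2
ee_pos: [0.5263, -0.2378, 0.2545]
eef_rot: [-3.141, 0.001, 0.057]
force: [-7.3, -1.0, 3.3]
grip_width: 0.0239
```

```bash
python3 st.py;python3 - <<'E'
from al import *
img=vision.camera("wrist");cv2.imwrite("pics/wr8.png",img)
old=cv2.imread("pics/wr4.png")
def prof(im,ys):  # im rectified
    pass
# red mask rows: in raw image, pad top/bottom edges & bracket bottom edge, average over columns
def meas(im,c0,c1,r0,r1):
    sub=cv2.resize(im[r0:r1,c0:c1].astype(np.float32),None,fx=1,fy=8,interpolation=cv2.INTER_CUBIC)
    m=sub.mean(1)
    red=m[:,2]-m[:,1];blue=m[:,0]-m[:,2]
    f=lambda s:[round(r0+i/8,2) for i in np.where(np.diff((s>0.5*s.max()).astype(int))!=0)[0]]
    return "red",f(red),"blue",f(blue)
print(meas(old,285,335,130,195))
print(meas(img,270,297,140,210),meas(img,310,345,140,210))
E
```

```text
t 14.35 ped xy mm [ 3.52 -6.76] z 254.49 rpy [-1.7999e+02  8.0000e-02  3.2600e+00] Fped [-7.44 -0.44  3.51] M10 [-2.54 12.96 -0.03] sd [0.53 0.37 0.16] w 23.75
('red', [np.float64(172.75), np.float64(181.75)], 'blue', [np.float64(141.5), np.float64(159.62)])
('red', [np.float64(190.38), np.float64(201.88)], 'blue', [np.float64(151.62), np.float64(175.0)]) ('red', [np.float64(190.38), np.float64(201.88)], 'blue', [np.float64(151.62), np.float64(175.0)])
```

{"fn": "arm_command", "kwargs": {
  "plan": [1, 0, 0, 0.0004, 0, 1, 0, 0, 0.0008, 0, 1, 0, 0, 0.0008, 0]
}}

```text
time_s: 14.7
ee_pos: [0.5263, -0.2378, 0.2545]
eef_rot: [-3.141, 0.001, 0.057]
force: [-6.1, -1.6, -0.1]
grip_width: 0.0238
```

```bash
python3 st.py;python3 - <<'E'
from al import *
P=vision.camera_params("wrist")
R=cv2.Rodrigues(np.array(P["rvec"],float))[0];o=-R.T@np.array(P["tvec"],float).ravel()
print("cam",o,sensors.get_obs()["ee_pos"],R[2])
E
```

```text
t 14.85 ped xy mm [ 3.53 -6.76] z 254.56 rpy [-1.7998e+02  8.0000e-02  3.2600e+00] Fped [-6.11 -1.47  0.41] M10 [-3.7  10.69  0.16] sd [0.18 0.54 0.38] w 23.48
cam [ 0.59317701 -0.23327628  0.23451171] [ 0.52632543 -0.23783655  0.25455799] [-0.23415762 -0.0132464  -0.9721084 ]
```

```bash
python3 - <<'E'
from al import *
# camera relative to TCP now; reconstruct pose for wr4 from TCP shift (same orientation ~)
P=vision.camera_params("wrist");R=cv2.Rodrigues(np.array(P["rvec"],float))[0];o=-R.T@np.array(P["tvec"],float).ravel()
now=sensors.get_obs()["ee_pos"]
def Pat(ee,dyaw=0):
    a=np.radians(dyaw);Z=np.array([[np.cos(a),-np.sin(a),0],[np.sin(a),np.cos(a),0],[0,0,1]])
    R2=R@Z.T;o2=ee+Z@(o-now);Q=dict(P);Q["rvec"]=cv2.Rodrigues(R2)[0];Q["tvec"]=-R2@o2;return Q
P4=Pat(np.array([.5188,-.2371,.31506]),.2);P8=Pat(np.array([.52632,-.23784,.2545]))
def px(Q,rc,z):
    p=onz("wrist",rc,z,Q)[:2]-C;return (np.cos(YAW)*p[0]+np.sin(YAW)*p[1])*1e3
for n,Q,c,rows in (("before",P4,310,(172.75,181.75,141.5,159.62)),("after",P8,315,(190.38,201.88,151.62,175.0))):
    print(n,[ [round(px(Q,(r,c),z),2) for z in (.047,.042,.04)] for r in rows])
E
```

```text
before [[np.float64(52.53), np.float64(52.32), np.float64(52.23)], [np.float64(46.58), np.float64(46.25), np.float64(46.12)], [np.float64(72.72), np.float64(72.91), np.float64(72.99)], [np.float64(61.1), np.float64(61.06), np.float64(61.04)]]
after [[np.float64(53.72), np.float64(53.27), np.float64(53.09)], [np.float64(47.84), np.float64(47.24), np.float64(46.99)], [np.float64(72.95), np.float64(73.01), np.float64(73.04)], [np.float64(61.45), np.float64(61.21), np.float64(61.11)]]
```

Force says about 0.65 mm of pad push and vision about 0.9 mm. Nudging 0.25 mm more, then starting the sideways slide while keeping the back-pad pressure.

{"fn": "arm_command", "kwargs": {
  "plan": [1, 0.0006, 0, 0, 0, 1, 0.0006, 0, 0, 0, 1, 0.0005, 0.0012, 0, 0, 1, 0.0004, 0.0025, 0, 0, 1, 0.0003, 0.0037, 0, 0, 1, 0.0003, 0.005, 0, 0, 1, 0.0003, 0.005, 0, 0]
}}

```text
time_s: 15.55
ee_pos: [0.5264, -0.2363, 0.2548]
eef_rot: [3.141, 0.001, 0.057]
force: [-6.6, -6.6, 0.6]
grip_width: 0.0239
```

```bash
python3 st.py
```

```text
t 15.7 ped xy mm [ 3.68 -5.24] z 254.77 rpy [1.7996e+02 7.0000e-02 3.2400e+00] Fped [-6.82 -5.45  0.61] M10 [-11.38  13.3   -1.22] sd [0.25 0.36 0.26] w 23.88
```

{"fn": "arm_command", "kwargs": {
  "plan": [1, 0, 0.0008, 0, 0, 1, -0.0001, 0.0015, 0, 0, 1, -0.0001, 0.0015, 0, 0]
}}

```text
time_s: 16.0
ee_pos: [0.5263, -0.2357, 0.2548]
eef_rot: [3.141, 0.001, 0.057]
force: [-6.7, -6.1, -0.2]
grip_width: 0.0236
```

```bash
python3 st.py;python3 - <<'E'
from h import *
im=vision.camera("wrist");cv2.imwrite("pics/wr9.png",im)
cv2.imwrite("pics/w9.png",cv2.resize(im[170:330,205:400],None,fx=3.5,fy=3.5,interpolation=cv2.INTER_CUBIC))
E
```

```text
t 16.15 ped xy mm [ 3.68 -4.65] z 254.8 rpy [1.7995e+02 6.0000e-02 3.2400e+00] Fped [-6.73 -5.69  0.65] M10 [-11.86  12.59  -1.06] sd [0.54 0.34 0.47] w 23.57
```

View pics/w9.png

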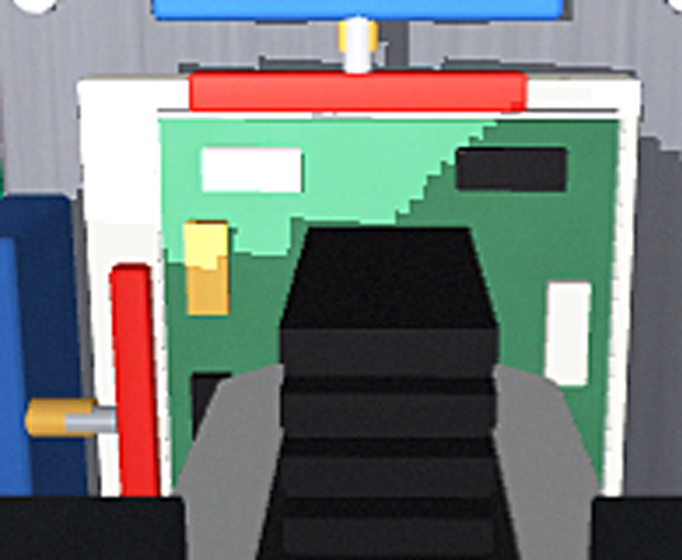

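Fy plateaus at about -5.6 N, which is sliding friction. Back pad force is about 6.5 N, or roughly 0.9 mm. The remaining side gap is about 1.7 mm.

{"fn": "arm_command", "kwargs": {
  "plan": [1, 0, 0.0008, 0, 0, 1, -0.0001, 0.0015, 0, 0, 1, -0.0001, 0.0022, 0, 0, 1, -0.0002, 0.0025, 0, 0, 1, -0.0002, 0.0025, 0, 0]
}}

```text
time_s: 16.7
ee_pos: [0.5263, -0.2347, 0.2548]
eef_rot: [3.141, 0.001, 0.057]
force: [-6.9, -6.3, 1.1]
grip_width: 0.0235
```

```bash
python3 st.py
```

```text
t 16.85 ped xy mm [ 3.67 -3.66] z 254.8 rpy [1.7995e+02 6.0000e-02 3.2400e+00] Fped [-6.92 -5.83  0.76] M10 [-12.48  12.04  -1.67] sd [0.16 0.3  0.43] w 23.77
```

{"fn": "arm_command", "kwargs": {
  "plan": [1, 0, 0.0005, 0, 0, 1, 0, 0.001, 0, 0, 1, 0, 0.001, 0, 0]
}}

```text
time_s: 17.15
ee_pos: [0.5263, -0.2343, 0.2548]
eef_rot: [3.141, 0.001, 0.057]
force: [-5.9, -7.0, 1.5]
grip_width: 0.0235
```

```bash
python3 st.py
```

```text
t 17.3 ped xy mm [ 3.68 -3.25] z 254.8 rpy [1.7995e+02 6.0000e-02 3.2400e+00] Fped [-7.22 -5.89  0.59] M10 [-12.58  12.45  -1.22] sd [0.53 0.46 0.31] w 23.85
```

{"fn": "arm_command", "kwargs": {
  "plan": [1, 0, 0.0005, 0, 0, 1, -0.0001, 0.001, 0, 0, 1, -0.0001, 0.001, 0, 0]
}}

```text
time_s: 17.6
ee_pos: [0.5262, -0.234, 0.2548]
eef_rot: [3.141, 0.001, 0.056]
force: [-5.9, -6.9, 0.5]
grip_width: 0.0236
```

```bash
python3 st.py
```

```text
t 17.75 ped xy mm [ 3.66 -2.95] z 254.8 rpy [1.7994e+02 5.0000e-02 3.2400e+00] Fped [-6.77 -6.7   0.94] M10 [-13.84  12.1   -1.15] sd [0.75 0.45 0.17] w 24.0
```

Side contact begins at about y=-3.1. Target Fy is about -12.5 N.

{"fn": "arm_command", "kwargs": {
  "plan": [1, 0, 0.0005, 0, 0, 1, 0, 0.001, 0, 0, 1, 0, 0.001, 0, 0]
}}

```text
time_s: 18.05
ee_pos: [0.5262, -0.2337, 0.2548]
eef_rot: [3.14, 0.001, 0.057]
force: [-6.6, -9.1, 0.7]
grip_width: 0.0241
```

```bash
python3 st.py
```

```text
t 18.2 ped xy mm [ 3.68 -2.64] z 254.82 rpy [1.7992e+02 5.0000e-02 3.2400e+00] Fped [-6.97 -8.04 -0.01] M10 [-16.26  12.44  -0.92] sd [0.25 0.34 0.36] w 24.24
```

{"fn": "arm_command", "kwargs": {
  "plan": [1, 0, 0.0005, 0, 0, 1, -0.0001, 0.001, 0, 0, 1, -0.0001, 0.001, 0, 0]
}}

```text
time_s: 18.5
ee_pos: [0.5262, -0.2334, 0.2548]
eef_rot: [3.14, 0.001, 0.057]
force: [-5.6, -9.5, 0.4]
grip_width: 0.0234
```

```bash
python3 st.py
```

```text
t 18.65 ped xy mm [ 3.64 -2.33] z 254.85 rpy [1.799e+02 4.000e-02 3.240e+00] Fped [-7.18 -8.8  -0.11] M10 [-18.45  11.93  -0.82] sd [0.37 0.11 0.4 ] w 23.99
```

{"fn": "arm_command", "kwargs": {
  "plan": [1, 0, 0.0005, 0, 0, 1, -0.0001, 0.001, 0, 0, 1, -0.0001, 0.0014, 0, 0, 1, -0.0001, 0.0014, 0, 0]
}}

```text
time_s: 19.05
ee_pos: [0.5261, -0.233, 0.2549]
eef_rot: [3.139, 0.001, 0.057]
force: [-5.0, -11.8, -1.0]
grip_width: 0.0237
```

```bash
python3 st.py; cat > vs.py <<'E'
import sys
from al import *
n=sys.argv[1]
for c in ("wrist","side","top"): cv2.imwrite(f"pics/{c}{n}.png",vision.camera(c))
im=cv2.imread(f"pics/wrist{n}.png")
cv2.imwrite(f"pics/w{n}.png",cv2.resize(im[170:330,205:400],None,fx=3.5,fy=3.5,interpolation=cv2.INTER_CUBIC))
E
python3 vs.py 10; python3 - <<'E'
from al import *
# side pad in rows with both pad and rod visible: columns of red edges, blue bracket right edge
def m(im,r0,r1,c0,c1):
    sub=cv2.resize(im[r0:r1,c0:c1].astype(np.float32),None,fx=8,fy=1,interpolation=cv2.INTER_CUBIC);out=[]
    red=(sub[...,2]-sub[...,1]).mean(0)
    f=lambda s:[round(c0+(i+.5)/8,2) for i in np.where(np.diff((s>.5*s.max()).astype(int))!=0)[0]]
    g=lambda s:[round(c0+(i+.5)/8,2) for i in np.where(np.diff((s>.5*s.max()).astype(int))!=0)[0]]
    blue=(sub[...,0]-sub[...,2]).mean(0)
    return f(red),g(blue)
P=vision.camera_params("wrist");R=cv2.Rodrigues(np.array(P["rvec"],float))[0];o=-R.T@np.array(P["tvec"],float).ravel()
now=sensors.get_obs()["ee_pos"]
def Pat(sh):
    Q=dict(P);Q["tvec"]=-R@(o+sh);return Q
def py(Q,rc,z):
    p=onz("wrist",rc,z,Q)[:2]-C;return round((-np.sin(YAW)*p[0]+np.cos(YAW)*p[1])*1e3,2)
c,s=np.cos(YAW),np.sin(YAW)
d=np.array([3.68-3.60,-4.65+1.9]);
dd=sensors.get_obs()["ee_pos"][:2]-C
cur=np.array([c*dd[0]+s*dd[1],-s*dd[0]+c*dd[1]])*1e3
dl=np.array([3.68,-4.65])-cur;sh=np.array([c*dl[0]-s*dl[1],s*dl[0]+c*dl[1],0])*1e-3
for nm,f,Q in (("before","pics/wr9.png",Pat(sh)),("now","pics/wrist10.png",Pat(np.zeros(3)))):
    im=cv2.imread(f)
    for r0 in (260,268,276,294,300):
        a,b=m(im,r0,r0+6,195,260)
        print(nm,r0,a,b,"padfar/near y",[py(Q,(r0+3,x),.047) for x in a],"blue",[py(Q,(r0+3,x),.047) for x in b])
E
```

```text
t 19.2 ped xy mm [ 3.62 -1.92] z 254.82 rpy [1.7988e+02 4.0000e-02 3.2400e+00] Fped [ -6.87 -10.94  -1.14] M10 [-22.47  11.47  -0.8 ] sd [0.48 0.63 0.13] w 23.77
before 260 [np.float64(236.94), np.float64(247.94)] [np.float64(210.69)] padfar/near y [np.float64(37.6), np.float64(31.69)] blue [np.float64(51.73)]
before 268 [np.float64(237.56), np.float64(248.19)] [np.float64(211.31)] padfar/near y [np.float64(37.51), np.float64(31.76)] blue [np.float64(51.71)]
before 276 [np.float64(237.94), np.float64(248.69)] [np.float64(211.81)] padfar/near y [np.float64(37.54), np.float64(31.7)] blue [np.float64(51.76)]
before 294 [np.float64(238.94), np.float64(249.31)] [np.float64(213.19)] padfar/near y [np.float64(37.55), np.float64(31.85)] blue [np.float64(51.74)]
before 300 [np.float64(239.06), np.float64(249.94)] [np.float64(213.56)] padfar/near y [np.float64(37.67), np.float64(31.66)] blue [np.float64(51.78)]
now 260 [np.float64(240.06), np.float64(250.94)] [np.float64(215.19)] padfar/near y [np.float64(38.64), np.float64(32.8)] blue [np.float64(52.02)]
now 268 [np.float64(240.81), np.float64(251.19)] [np.float64(215.69)] padfar/near y [np.float64(38.47), np.float64(32.86)] blue [np.float64(52.06)]
now 276 [np.float64(240.94), np.float64(251.56)] [np.float64(216.31)] padfar/near y [np.float64(38.63), np.float64(32.86)] blue [np.float64(52.03)]
now 294 [np.float64(241.94), np.float64(252.31)] [np.float64(196.31), np.float64(217.44)] padfar/near y [np.float64(38.62), np.float64(32.92)] blue [np.float64(63.78), np.float64(52.11)]
now 300 [np.float64(242.06), np.float64(252.69)] [np.float64(196.69), np.float64(217.69)] padfar/near y [np.float64(38.73), np.float64(32.86)] blue [np.float64(63.86), np.float64(52.21)]
```

View pics/w10.png

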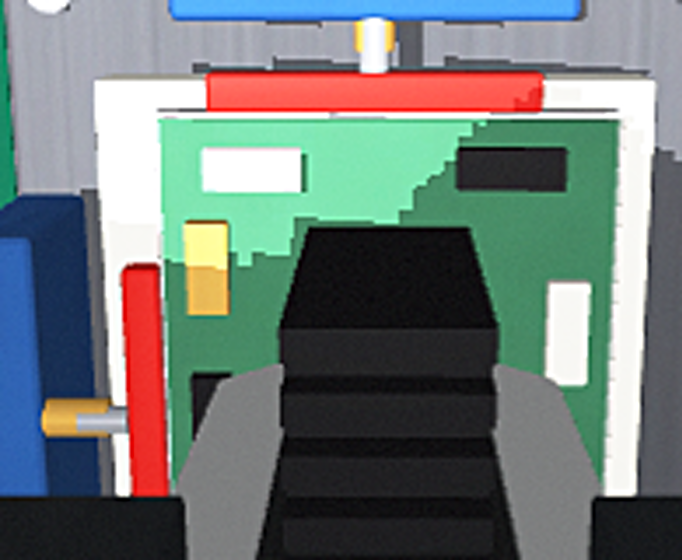

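Force gives a side push of about 0.73 mm and vision about 0.78 mm, so they agree. Adding about 0.35 mm of tool motion and holding.

{"fn": "arm_command", "kwargs": {
  "plan": [1, 0.0001, 0.0005, 0, 0, 1, 0.0002, 0.001, 0, 0, 1, 0.0002, 0.001, 0, 0, 1, 0.0002, 0.001, 0, 0, 1, 0.0002, 0.001, 0, 0]
}}

```text
time_s: 19.85
ee_pos: [0.5262, -0.2328, 0.2549]
eef_rot: [3.139, 0.001, 0.057]
force: [-6.4, -12.0, -1.7]
grip_width: 0.0238
```

```bash
python3 st.py; python3 st.py
```

```text
t 20.0 ped xy mm [ 3.68 -1.68] z 254.86 rpy [1.7986e+02 4.0000e-02 3.2400e+00] Fped [ -6.57 -12.15  -0.82] M10 [-25.06  12.51  -0.68] sd [0.43 0.14 0.68] w 23.84
t 20.15 ped xy mm [ 3.67 -1.67] z 254.87 rpy [1.7986e+02 4.0000e-02 3.2400e+00] Fped [ -7.3  -12.05  -0.81] M10 [-25.21  12.55  -0.6 ] sd [0.41 0.8  0.03] w 24.08
```

Both pads are at about 0.9–1 mm and held. Now relaxing the stored tool flex before letting go, watching the forces.

{"fn": "arm_command", "kwargs": {
  "plan": [1, -0.0001, -0.0007, 0, 0, 1, -0.0003, -0.0014, 0, 0, 1, -0.0004, -0.002, 0, 0, 1, -0.0004, -0.002, 0, 0]
}}

```text
time_s: 20.55
ee_pos: [0.5261, -0.2331, 0.2548]
eef_rot: [3.14, 0.001, 0.057]
force: [-5.6, -7.7, 0.1]
grip_width: 0.0236
```

```bash
python3 st.py
```

```text
t 20.7 ped xy mm [ 3.63 -2.01] z 254.85 rpy [1.7991e+02 3.0000e-02 3.2500e+00] Fped [-5.93 -7.36 -0.15] M10 [-16.    10.08  -0.1 ] sd [0.48 0.3  0.23] w 24.05
```

{"fn": "arm_command", "kwargs": {
  "plan": [1, -0.0002, -0.0007, 0, 0, 1, -0.0005, -0.0014, 0, 0, 1, -0.0008, -0.002, 0, 0, 1, -0.0008, -0.002, 0, 0]
}}

```text
time_s: 21.1
ee_pos: [0.526, -0.2335, 0.2548]
eef_rot: [3.141, 0.0, 0.057]
force: [-3.1, -4.7, -0.9]
grip_width: 0.0233
```

```bash
python3 st.py; python3 vs.py 11
```

```text
t 21.25 ped xy mm [ 3.45 -2.37] z 254.79 rpy [1.7997e+02 2.0000e-02 3.2600e+00] Fped [-3.81 -4.27 -1.32] M10 [-9.33  6.08 -0.08] sd [0.2  0.58 0.31] w 23.75
```

View pics/w11.png

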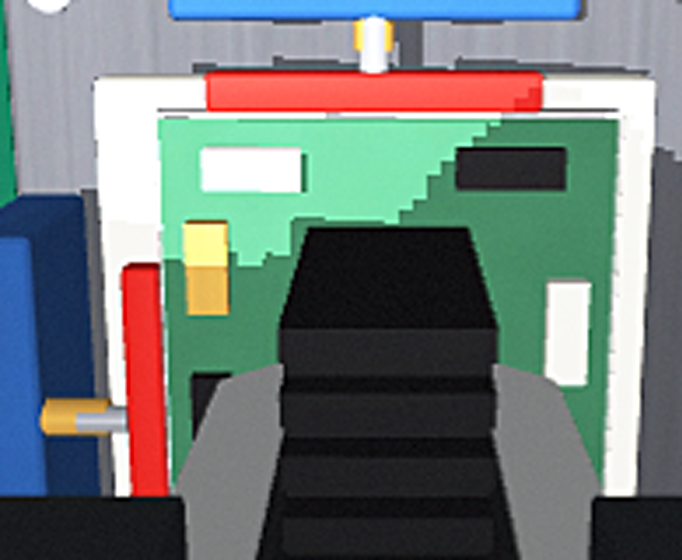

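Still flush on both pads. Last easing, then let go and lift straight up.

{"fn": "arm_command", "kwargs": {
  "plan": [1, -0.0003, -0.0006, -0.0003, 0, 1, -0.0005, -0.0012, -0.0004, 0, 1, -0.0005, -0.0012, -0.0004, 0],
  "newtons": 15
}}

```text
time_s: 21.7
ee_pos: [0.5259, -0.2336, 0.2548]
eef_rot: [-3.142, 0.0, 0.057]
force: [-2.3, -2.6, -2.0]
grip_width: 0.0238
```

```bash
python3 st.py
```

```text
t 21.85 ped xy mm [ 3.33 -2.55] z 254.82 rpy [180.     0.     3.26] Fped [-2.16 -2.91 -1.43] M10 [-5.04  3.69 -0.14] sd [0.4  0.25 0.25] w 23.79
```

{"fn": "arm_command", "kwargs": {
  "plan": [1, 0, 0, 0, 0, 1, 0, 0, 0, 0],
  "newtons": 5
}}

```text
time_s: 22.05
ee_pos: [0.5259, -0.2336, 0.2549]
eef_rot: [3.142, 0.0, 0.057]
force: [-1.3, -3.7, -2.7]
grip_width: 0.0238
```

{"fn": "arm_command", "kwargs": {
  "plan": [0.4, 0, 0, 0, 0, 0.2, 0, 0, 0, 0, 0, 0, 0, 0, 0, 0, 0, 0, 0, 0, 0, 0, 0, 0, 0, 0, 0, 0, 0, 0]
}}

```text
time_s: 22.65
ee_pos: [0.5259, -0.2336, 0.2549]
eef_rot: [-3.142, -0.0, 0.057]
force: [-0.1, -0.2, 0.7]
grip_width: 0.0471
```

```bash
python3 st.py; python3 vs.py 12
```

```text
t 22.8 ped xy mm [ 3.34 -2.53] z 254.9 rpy [-180.      0.      3.26] Fped [ 0.03 -0.18 -0.12] M10 [ 0.11 -0.04  0.24] sd [0.26 0.37 0.29] w 47.35
```

View pics/w12.png

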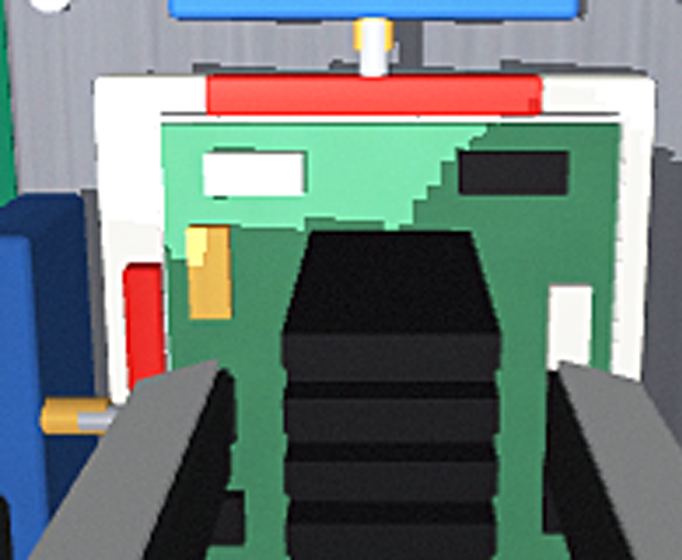

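Let go: the module moved only a few tenths of a millimetre and is still flush with both pads. Lifting clear.

{"fn": "arm_command", "kwargs": {
  "plan": [0, 0, 0, 0.03, 0, 0, 0, 0, 0.1, 0, 0, 0, 0, 0.18, 0, 0, 0, 0, 0.26, 0, 0, 0, 0, 0.34, 0, 0, -0.1, 0, 0.4, 0, 0, -0.2, 0, 0.4, 0, 0, -0.25, 0, 0.4, 0, 0, -0.25, 0, 0.4, 0, 0, -0.25, 0, 0.4, 0]
}}

```text
time_s: 23.95
ee_pos: [0.4259, -0.2337, 0.4159]
eef_rot: [3.141, -0.001, 0.056]
force: [0.3, -0.1, 0.8]
grip_width: 0.0468
```

```bash
python3 vs.py 13; python3 - <<'E'
from al import *
print(sensors.get_obs()["time_s"])
t=cv2.imread("pics/wrist13.png")
a=grid(arect("wrist",t,.048,(-.07,.07),(-.06,.06)),(-.07,.07),(-.06,.06))
t=cv2.imread("pics/top13.png")
b=grid(arect("top",t,.048,(-.07,.07),(-.06,.06)),(-.07,.07),(-.06,.06))
cv2.imwrite("pics/f13.png",cv2.resize(np.hstack([a,b]),(800,466)))
for n in ("flux","reel","driver"):
    for f in ("top","side"):
        print(n,f,[np.round(d["at"],1).tolist() for d in vision.pinpoint(n,f)][:1])
d=cv2.absdiff(cv2.imread("pics/side0.png"),cv2.imread("pics/side13.png")).max(2)
print("diff boxes flux,reel,driver,decoy",[int((d[r0:r1,c0:c1]>60).sum()) for r0,r1,c0,c1 in ((330,390,215,265),(380,440,330,400),(245,275,135,250),(275,345,390,470))])
E
```

```text
24.1
flux top [[196.9, 214.9]]
flux side [[376.0, 237.5]]
reel top [[312.0, 181.0]]
reel side [[410.2, 362.4]]
driver top [[124.7, 333.1]]
driver side [[264.2, 192.2]]
diff boxes flux,reel,driver,decoy [0, 0, 0, 0]
```

View pics/f13.png

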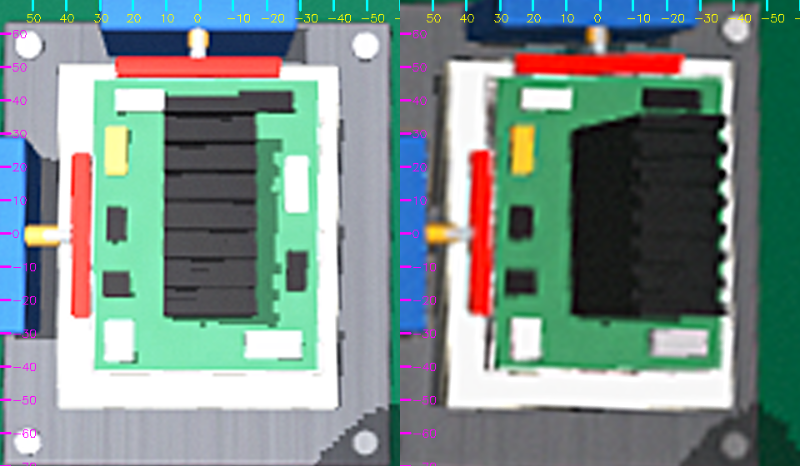

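View pics/side13.png

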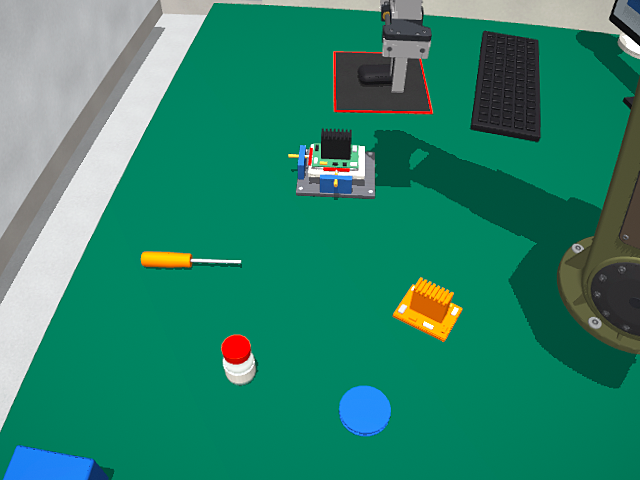

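The module sits square and flush with both pads, inside the white rim on all sides: x about -42 to +47 and y about -38 to +32, against rims at ±53 and ±43. The bystanders and the orange look-alike have not moved, and the arm is clear. Handing in.

```bash
python3 -c "
from station import job
print(job.hand_in())"
```

```text
the job is handed in; nothing more can be done
None
```

The power module is on the white platform, square and flush with both red pads. I handed the job in at about 24 s of the allowed 67 s.

- **What I did:** I gripped the green module by its heat sink and set it down by feel; the platform first bore about 3.6 N. I slid it into the back pad, then sideways into the side pad while still against the back one. I eased the tool force off before opening the fingers, then lifted clear.
- **Pad travel:** Both estimates come from the felt force and, measured a little earlier in each push, the wrist camera. I put the final push at about 0.9–1 mm on each pad.
    - **Back pad:** the two readings disagreed slightly before the last small nudge, 0.65 mm by force and about 0.9 mm by vision.
    - **Side pad:** they agreed, 0.73 mm by force and 0.78 mm by vision, before the final 0.35 mm of tool motion.
- **After letting go:** The module moved back only a few tenths of a millimetre. It sits about 2–3 mm off the platform's centre in each direction, because of where the stops were set. At least 5 mm of rim is left on every side.
- **Other objects:** The jar, reel, screwdriver and orange look-alike showed no change between the first and last side pictures.

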